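Clear the collector door, free the sagging gate bolt and hold the guard gate ajar

TASK

The blue dust-collector door is hanging open in front of the polishing motor's guard gate: push it fully shut until its catch snaps home. Then draw the gate's bolt all the way back by its red knob; it sags and its notch hooks on the bent-up lip of the keeper, so lift it while you pull instead of forcing it. Swing the self-closing gate about 10 cm open at its free edge and finish while still holding it there, bolt drawn, so that I can reach in, and leave the saw frame, the yellow polishing bar and the amber jar where they are.

Things in the scene. Friction and masses are not known exactly. Their poses are not given: they have to be found in the camera images.
- station: grey steel polishing station fixed on the bench, 240 mm tall. Seen from the robot: dust-collector cabinet on the right, mesh guard bay on the left, a 50 mm post between. Origin on the bench under the post's right front edge; its x points into the station away from the robot, y to its left, z up. The front plane of post and closed gate is x = 0. Post y 0 to 50 mm; cabinet y -215 to 0, 200 mm deep, top at z 240
- door_hinge (a point): hinge axis (vertical) of the blue door, at z 240, station x -14, y 0
- door_hinge_angle (a joint): angle of the blue door: 0 = shut, grows as its free (right) edge swings towards the robot and round to the left, up to 2.15. Stays where it is left (stiff by 0.05 N m), except for a twin-roller catch at the free edge: at 0.075 it meets the rollers and needs a push of about 6 N near the free edge and past 0.03 the rollers pull it home to 0 and keep it there
- door_edge (a point): upper free corner of the blue door on its outer face, 211 mm from the hinge axis. The door is a flat steel panel 208 mm wide, 12 mm thick, from z 12 to z 234; its outer face (towards the robot when shut, towards the gate when open) lies 2 mm behind the hinge axis. Pushing that face closes it
- gate: yellow framed mesh gate, 300 mm wide, z 20 to 235, 25 mm thick. Origin on its hinge axis at bench height, front face at x = 0 of its own frame, the free closing edge at y = -300 mm of its own frame
- gate_hinge_top (a point): the gate's vertical hinge axis at z 240 (station x 0, y 353 mm)
- gate_hinge (a joint): angle of the gate: 0 = shut, grows as the free edge swings towards the robot; 0.33 is 10 cm at the free edge. A spring closes it: about 0.8 N m at 0, 1.1 N m at 0.35, less 0.1 N m of hinge friction. With the bolt in the keeper it only moves 0.02
- bolt: barrel bolt on the gate's front: steel rod of 16 mm diameter, axis 20 mm in front of the gate face, about z 205, held by a rear guide (this origin, 83 mm from the gate's hinge axis, when the bolt is shot) and a worn tall front guide. It points to the right into the keeper. In its underside near the tip is a notch 14 mm long and 7 mm deep; the head beyond it is 14 mm long. Mass about 0.42 kg
- knob (a point): centre of the bolt's red ball knob, 24 mm diameter, on a 9 mm steel stem that leans up and towards the robot: 28 mm in front of and 32 mm above the rod's axis, 165 mm from the rear guide with the bolt shot, about z 235. Free all round from above; the gate's top is 28 mm or more behind it
- bolt_slide (a joint): how far the bolt is drawn, to the left along its rod: 0 = shot, 0.050 = stop. Sliding friction 2 N; it stays where it is left. It is clear of the keeper from 0.033
- bolt_tilt (a joint): angle of the bolt about its rear guide, positive = tip up: -0.015 sagged (by its weight), 0.055 against the top of the front guide. Shot, the head clears the keeper's lip above about 0.011, that is with the knob lifted 4.5 mm or more (11 mm is the stop; with the bolt drawn 8 mm is the stop). The lip stops the drawing at about 4.5 mm until it is lifted, and has been passed at 24 mm
- keeper: brass keeper: a strap hoop on the front of the post round the bolt's end, origin as the station's. Its bottom leg is bent up into a lip
- keeper_lip (a point): middle of the top edge of the keeper's bent-up lip, 5 mm thick along the bolt, reaching about 6 mm up into the bolt's notch
- saw_frame: red piercing-saw frame with a wooden handle lying on the bench, about 270 x 90 mm, 24 mm high; leave alone
- compound_bar: yellow bar of polishing compound on the bench, 110 x 45 x 35 mm; leave alone
- tin: amber jar with a steel lid, 60 mm diameter, 55 mm tall, standing on the cabinet; leave alone

How it is judged:
On the way, in this order (a step that is already met when the one before it is completed fails the run):
1. the blue door is shut and seated on its catch (value of joint door_hinge_angle below 0.015 rad), for 0.3 s.
2. the bolt is drawn back clear of the keeper (value of joint bolt_slide above 0.038 m), for 0.2 s.
At the end, for the whole second after the job is handed in: blue door seated on its catch (under 0.015 rad); bolt drawn (over 36 mm); gate staying 0.22 to 0.46 rad open (66 to 136 mm at its free edge), held there against its spring by the fingers (over 1 N on the gate or its bolt) (value of joint door_hinge_angle below 0.015 rad and value of joint bolt_slide above 0.036 m and value of joint gate_hinge between 0.22 and 0.46 rad and contact force between the fingers and gate above 1 N); the arm keeps its last pose, push and grip.
It fails at once if the bolt is forced against the keeper (over 60 N) (contact force between bolt and keeper above 60 N).
It fails at once if the saw frame is moved (distance of saw_frame from where it was at the start of the episode above 0.03 m).
It fails at once if the polishing bar is moved (distance of compound_bar from where it was at the start of the episode above 0.03 m).
It fails at once if the amber jar is moved (distance of tin from where it was at the start of the episode above 0.03 m).
It also fails if it takes over 64 s, if anything falls off the work surface, if the arm or the gripper's body presses on something with over 40 N, if the wrist force passes 120 N, or if a joint passes its speed limit or range.

ROBOT

A 6-joint arm with a two-finger parallel gripper is mounted at the origin on the work surface. World frame = base frame: x ahead of the robot, y to its left, z up, the work surface at z = 0. Lengths are in m, angles in rad, forces in N, time in s.
With the tool pointing down it reaches from about 0.425 to 0.95 m from the base axis. Payload 14.7 kg.
Tool frame: the origin (TCP) lies midway between the tips of the shut fingers; the grasp point (between the pads) lies grip_depth behind it (grip_depth is the distance from the TCP to the grasp point, in m); x points along the fingers, y is the direction in which the jaws open and shut, and the axes are right-handed (so a half turn about x gives the same grasp; the last joint's range is limited). The gripper opens to 85 mm and grips with 20 to 120 N. Pads are 22 mm wide; open, the fingers measure 114 mm over their backs; the gripper's body (76 mm by 85 mm) begins 54 mm behind the grasp point. The pads swing forward as they close: fully open they stand 13 mm farther back than shut.
Start: joints at [-1.314, 0.48, 1.596, -0, 1.065, -0.047], TCP at [0.194, -0.62, 0.231] pointing down, gripper open.
Joint ranges: [-2.75, 2.75], [-0.82, 2.05], [0.23, 2.67], [-1.56, 4.7], [0.09, 2.69], [-2.92, 2.92]. Speed limits (rad/s): [1.89, 1.89, 2.39, 3.01, 3.01, 3.01].

INTERFACE

Orientations are given as a unit quaternion [x, y, z, w].
In Python, from station import * gives the robot as it stands. The module is installed in compiled form; this text tells all that it offers.
- The arm moves only by the tool drive_tool, never from a script. Its argument "commands" is a list of rows, each a list of 3 entries, a list of its own where there are three numbers: the shift along the tool's x, y, z in m, then the turn about the tool's x in rad, then the closure, from 0 (fully open) to 1 (shut). In form: [[[tx, ty, tz], spin, jaw], ...]. A call has 1 to 8 rows; each row shifts and turns the pose as measured when the row begins, along the tool's axes as they then stand; what a row does not reach is not made up. A row lasts 1/8 s, in which the tool goes at most 62.5 mm and 10.7 degrees, less where a joint would pass 70% of its speed; a pose out of reach is approached as far as the arm can. A call with a gripper value outside its range is refused whole. The fingers move at their own pace and stop on an object; "force" is the grip in N (left out, the last holds). Time passes only in rows, so rows that do not move let the fingers close. It gives the time, the measured TCP pose, the force and the opening at its end, in the units of the state.
- observe(): the state, without advancing time (a new reading comes with each control period).
- camera(name): name is "scene" or "top" or "wrist"; returns a dict with "color" (400x640x3 uint8, red, green, blue), "depth" (400x640 float32, m along the optical axis (not along the pixel's ray), 0 where there is no reading), "camera_matrix" (3x3 intrinsics, pixels), "extrinsics" (4x4, takes a point from world to camera coordinates). Camera axes: x right, y down, z forward; pixel columns grow to the right and rows downward; lengths in m; the calibration is good to about 2 mm. A picture is of the moment at which its call begins.
- hand_in(): hands the job in, once; it reports no verdict.
The state is a dict: "time": time; "joint_positions": joint angles; "dq": joint speeds; "joint_efforts": joint torques, N m; "tcp_pos": TCP position; "tool_rot": TCP orientation; "wrist_force": force on the tool from outside, world axes, zero at the start; "moment": the same for the moment, N m; "opening": opening from 0.0 (shut) to 1.0 (fully open).
Only numpy, scipy, OpenCV 4.12 (cv2) and the standard library are available. Lean on these libraries where they do the work, as an engineer would, in place of code of your own. Each camera call takes 0.05 s, during which the arm holds its last target.

## Working session

There is one attempt and no reset: what is moved stays moved. The work goes in short steps, Python scripts to look and compute and a tool call to move; the robot and the scene stay as the last step left them, time stands still between calls to the robot, and variables do not carry over. Pictures are saved under pics/ and viewed, and the job is handed in when it is done.

Besides the shell and the picture viewer there is one more tool, called in YAML: its name, and indented under it one key for each argument. drive_tool: Moves the arm, as the interface text tells. Its arguments: {"type":"object","properties":{"commands":{"type":"array","items":{"type":"array"}},"force":{"type":"number"}},"required":["commands"]}

```bash
mkdir -p pics; python3 - <<'E'
from station import *
import cv2,numpy as np
s=observe();print({k:np.round(v,4).tolist() for k,v in s.items()})
for n in ["scene","top","wrist"]:
    c=camera(n);cv2.imwrite(f"pics/{n}0.png",c["color"][:,:,::-1]);np.savez(f"pics/{n}0.npz",**c)
    E=c["extrinsics"];print(n,np.round(-E[:3,:3].T@E[:3,3],3),np.round(E[2,:3],3),c["camera_matrix"][0,0])
E
```

```text
{'time': 0.0, 'joint_positions': [-1.3136, 0.4808, 1.5969, 0.0, 1.0651, -0.0466], 'dq': [-0.0013, -0.0006, 0.0007, 0.0002, -0.0011, -0.002], 'joint_efforts': [0.0013, -95.0656, -43.0186, 0.0, 0.0124, -0.0001], 'tcp_pos': [0.1944, -0.6198, 0.2307], 'tool_rot': [-0.6989, -0.1074, 0.699, -0.1066], 'wrist_force': [-0.8613, -0.1529, 0.1918], 'moment': [0.0357, 0.0041, -0.0077], 'opening': 1.0007}
scene [ 1.387 -0.308  1.087] [-0.634  0.238 -0.736] 455.07156933569354
top [0.44 0.   1.12] [ 0.112 -0.004 -0.994] 377.87237544718977
wrist [ 0.261 -0.599  0.374] [-0.263 -0.082 -0.961] 328.81609032182064
```

View pics/scene0.png

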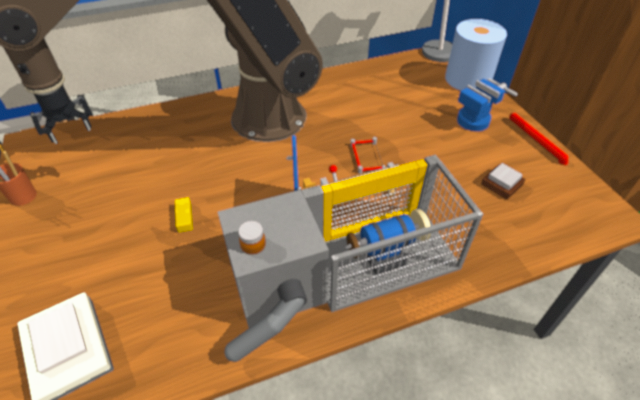

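View pics/top0.png

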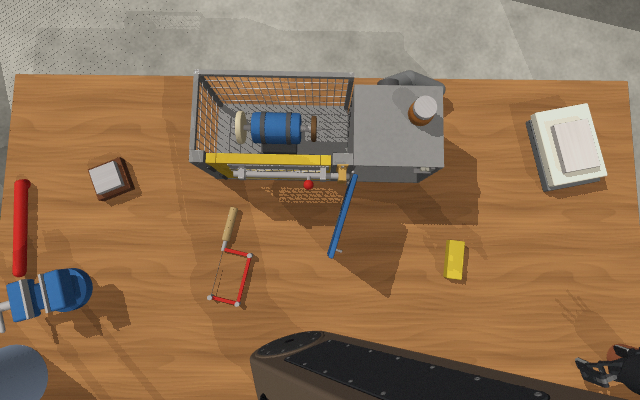

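View pics/wrist0.png

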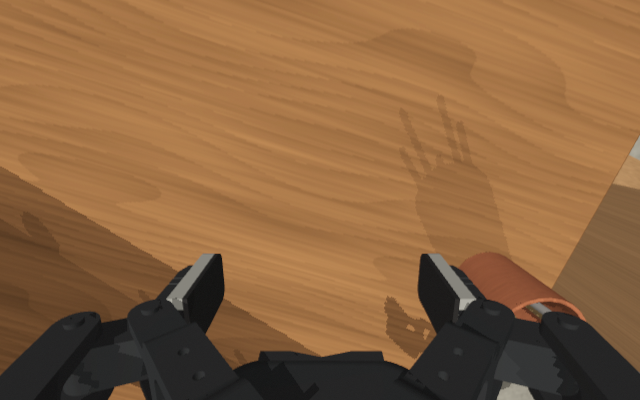

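```bash
cat > h.py <<'E'
import numpy as np,cv2
def load(f): return dict(np.load(f))
def onplane(c,uv,z):
    uv=np.atleast_2d(uv).astype(float);K=c["camera_matrix"];E=c["extrinsics"];R=E[:3,:3];o=-R.T@E[:3,3]
    d=np.c_[uv,np.ones(len(uv))]@np.linalg.inv(K).T@R
    return o+d*((z-o[2])/d[:,2])[:,None]
def proj(c,P):
    E=c["extrinsics"];p=np.atleast_2d(P)@E[:3,:3].T+E[:3,3];p=p@c["camera_matrix"].T;return p[:,:2]/p[:,2:]
def cloud(c):
    h,w=c["depth"].shape;v,u=np.mgrid[:h,:w];d=c["depth"]
    p=np.stack([u*d,v*d,d],-1)@np.linalg.inv(c["camera_matrix"]).T
    E=c["extrinsics"];p=(p-E[:3,3])@E[:3,:3];p[d==0]=np.nan;return p
E
python3 - <<'E'
from h import *
import station
print([ (n,getattr(station,n)) for n in dir(station) if 'depth' in n.lower() or 'grip' in n.lower()])
c=load("pics/top0.npz");P=cloud(c);hsv=cv2.cvtColor(c["color"],cv2.COLOR_RGB2HSV)
z=P[...,2]
print("bench z",np.nanmedian(z[300:320,420:440]))
# cabinet top
m=(abs(z-0.24)<0.008)&(hsv[...,1]<60);m[:, :340]=0;m[:,460:]=0
m=cv2.morphologyEx(m.astype(np.uint8),cv2.MORPH_OPEN,np.ones((5,5)))
n,l,st,_=cv2.connectedComponentsWithStats(m);i=1+np.argmax(st[1:,4]);print(st[i],np.nanmedian(z[l==i]))
ct=cv2.findContours((l==i).astype(np.uint8),0,2)[0][0];r=cv2.minAreaRect(ct);b=cv2.boxPoints(r)
W=onplane(c,b,0.24);print("cab corners",b.round(1).tolist(),W.round(4).tolist())
for k in range(4):print(np.linalg.norm(W[k]-W[k-1]))
# door
m=((hsv[...,0]>95)&(hsv[...,0]<125)&(hsv[...,1]>120)&(abs(z-0.234)<0.015)).astype(np.uint8)
m[:,:320]=0;m[:170]=0
n,l,st,_=cv2.connectedComponentsWithStats(m);i=1+np.argmax(st[1:,4]);print(st[i])
ys,xs=np.where(l==i);print("doorz",np.nanmedian(z[l==i]));b=cv2.boxPoints(cv2.minAreaRect(np.c_[xs,ys].astype(np.float32)))
print("door",b.round(1).tolist(),onplane(c,b,.234).round(4).tolist())
# gate yellow
m=((hsv[...,0]>20)&(hsv[...,0]<32)&(hsv[...,1]>180)&(z>0.2)).astype(np.uint8)
n,l,st,_=cv2.connectedComponentsWithStats(m);i=1+np.argmax(st[1:,4]);print(st[i],np.nanmedian(z[l==i]))
ys,xs=np.where(l==i);b=cv2.boxPoints(cv2.minAreaRect(np.c_[xs,ys].astype(np.float32)));print("gate",b.round(1).tolist(),onplane(c,b,.235).round(4).tolist())
# knob
m=(((hsv[...,0]<6)|(hsv[...,0]>174))&(hsv[...,1]>160)&(z>0.15)).astype(np.uint8);m[:, :250]=0;m[:,350:]=0;m[220:]=0
ys,xs=np.where(m);print("knob",len(xs),xs.mean(),ys.mean(),xs.min(),xs.max(),ys.min(),ys.max(),np.nanmax(z[m>0]),onplane(c,[[xs.mean(),ys.mean()]],.237).round(4))
# tin
E
```

```text
[('grip_depth', 0.0187)]
bench z -0.0010673390338482112
[ 340   85  104   83 6708] 0.23973553081253063
cab corners [[339.79998779296875, 164.89999389648438], [341.6000061035156, 83.5], [444.79998779296875, 85.9000015258789], [443.0, 167.1999969482422]] [[0.6229, -0.0434, 0.24], [0.8238, -0.047, 0.24], [0.8208, -0.2979, 0.24], [0.6198, -0.288, 0.24]]
0.24465780071523333
0.20091759160029457
0.2508400877824163
0.20120075360604767
[329 174  29  84 424]
doorz 0.23315000846732137
door [[327.3999938964844, 256.5], [352.8999938964844, 173.10000610351562], [357.79998779296875, 174.5], [332.29998779296875, 258.0]] [[0.4077, -0.0159, 0.234], [0.6047, -0.075, 0.234], [0.6013, -0.0865, 0.234], [0.4044, -0.0271, 0.234]]
[ 206  153  125   13 1287] 0.2344025131251945
gate [[206.0, 153.0], [330.0, 153.0], [330.0, 165.0], [206.0, 165.0]] [[0.6495, 0.2757, 0.235], [0.6526, -0.0202, 0.235], [0.6234, -0.0204, 0.235], [0.6204, 0.2744, 0.235]]
knob 77 307.85714285714283 184.32467532467533 303 312 180 189 0.2486407274376241 [[0.5761 0.0316 0.237 ]]
```

```bash
python3 - <<'E'
from h import *
c=load("pics/top0.npz")["color"][:,:,::-1]
cv2.imwrite("pics/topcrop0.png",cv2.resize(c[140:270,220:460],None,fx=3.3,fy=3.3,interpolation=cv2.INTER_CUBIC))
c=load("pics/scene0.npz")["color"][:,:,::-1]
cv2.imwrite("pics/scenecrop0.png",cv2.resize(c[120:260,220:440],None,fx=3.5,fy=3.5,interpolation=cv2.INTER_CUBIC))
E
```

```text
(no output)
```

View pics/topcrop0.png

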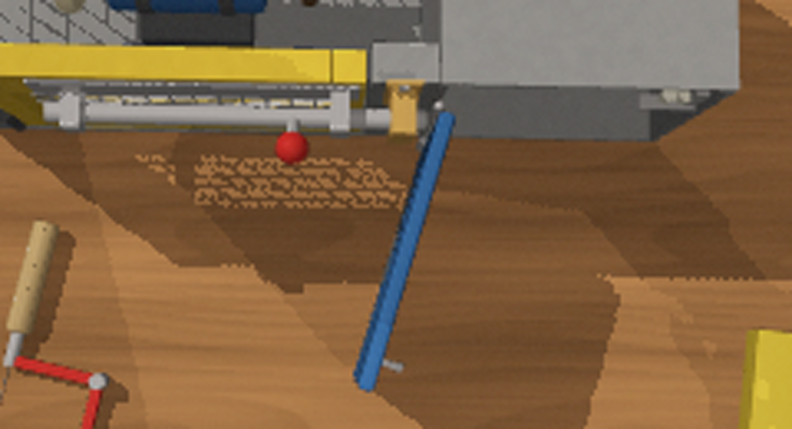

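View pics/scenecrop0.png

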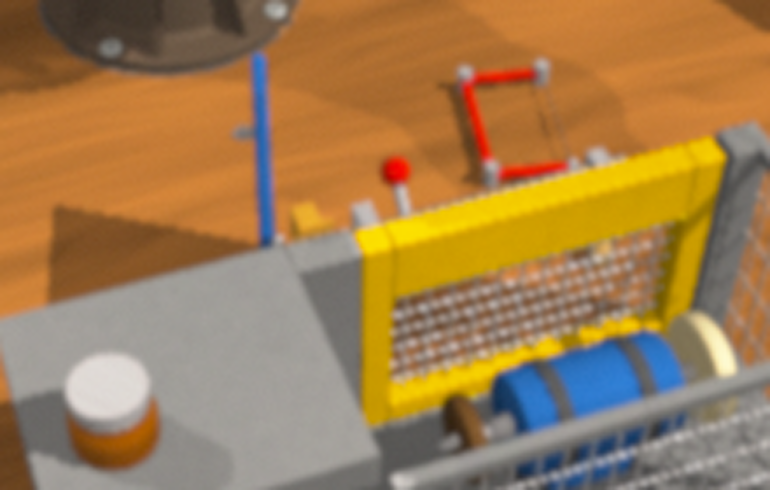

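```bash
cat >> h.py <<'E'
from scipy.spatial.transform import Rotation as Ro
def rel(s,target,yaw=None):
    R=Ro.from_quat(s["tool_rot"]).as_matrix();d=R.T@(np.array(target)-s["tcp_pos"]);return d
E
python3 - <<'E'
from station import *
from h import *
s=observe();R=Ro.from_quat(s["tool_rot"]).as_matrix();print(R.round(3))
c=load("pics/top0.npz");P=cloud(c);z=P[...,2]
m=(z>0.28)&(z<0.32);m[:,:400]=0;m[:,450:]=0;m[130:]=0
print("jar",np.nanmean(P[m],0))
print(rel(s,[.5,-.3,.33]).round(3))
E
```

```text
[[-0.     0.299 -0.954]
 [ 0.001 -0.954 -0.299]
 [-1.    -0.001 -0.   ]]
jar [ 0.74634272 -0.23211983  0.29383738]
[-0.099 -0.214 -0.387]
```

drive_tool:
  commands:
    - [[-0.05,0,0],0.158,1]
    - [[-0.05,0,0],0.158,1]
    - [[0,0,0],0,1]
  force: 60

```text
time: 0.52
tcp_pos: [0.1942, -0.6194, 0.3321]
tool_rot: [-0.707, 0.006, 0.707, 0.009]
wrist_force: [0.4, -0.1, -0.6]
opening: 0.382
```

drive_tool:
  commands:
    - [[0,-0.04,-0.038],0,1]
    - [[0,-0.04,-0.038],0,1]
    - [[0,-0.04,-0.038],0,1]
    - [[0,-0.04,-0.038],0,1]
    - [[0,-0.04,-0.038],0,1]
    - [[0,-0.04,-0.038],0,1]
    - [[0,-0.04,-0.038],0,1]
    - [[0,-0.04,-0.038],0,1]

```text
time: 1.52
tcp_pos: [0.5092, -0.2968, 0.3264]
tool_rot: [-0.705, 0.004, 0.709, 0.01]
wrist_force: [0.7, -0.8, 0.3]
opening: -0.002
```

drive_tool:
  commands:
    - [[0,-0.055,0],0,1]
    - [[0,-0.055,0],0,1]
    - [[0,-0.055,0],0,1]
    - [[0,-0.055,0],0,1]
    - [[0,-0.055,0],0,1]
    - [[0,-0.04,0],0,1]
    - [[0,0,0],0,1]

```text
time: 2.4
tcp_pos: [0.5131, 0.0317, 0.3229]
tool_rot: [-0.703, -0.001, 0.712, 0.007]
wrist_force: [0.0, -0.1, 0.5]
opening: -0.004
```

```bash
python3 - <<'E'
from station import *
from h import *
s=observe();R=Ro.from_quat(s["tool_rot"]).as_matrix();print(s["tcp_pos"],s["joint_positions"]);print(R.round(3))
for n in ["top","scene"]:
    c=camera(n);cv2.imwrite(f"pics/{n}1.png",c["color"][:,:,::-1])
E
```

```text
[0.51312573 0.03173665 0.32288438] [-0.00527328  0.20689976  1.77408711  0.01208602  1.17331831  1.56861101]
[[-0.013 -0.008 -1.   ]
 [ 0.011 -1.     0.008]
 [-1.    -0.011  0.013]]
```

View pics/top1.png

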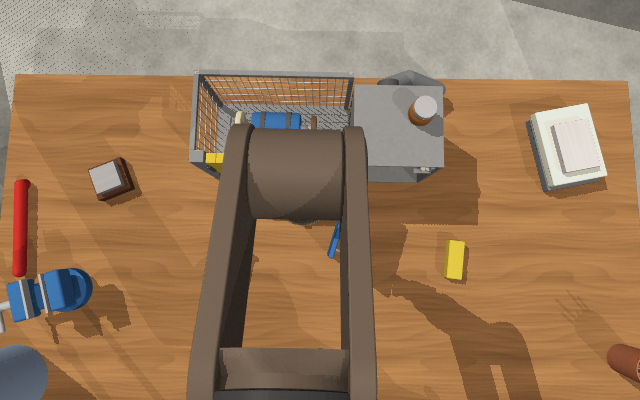

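drive_tool:
  commands:
    - [[0.02,0,0.02],0,1]
    - [[0.04,0,0],0,1]
    - [[0.04,0,0],0,1]
    - [[0.03,0,0],0,1]
    - [[0,0,0],0,1]

```text
time: 3.12
tcp_pos: [0.4913, 0.025, 0.1892]
tool_rot: [-0.703, 0.002, 0.711, 0.008]
wrist_force: [0.1, 0.5, 1.6]
opening: -0.001
```

```bash
python3 - <<'E'
from station import *
from h import *
for n in ["scene","wrist"]:
    c=camera(n);cv2.imwrite(f"pics/{n}2.png",c["color"][:,:,::-1])
E
```

```text
(no output)
```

View pics/scene2.png

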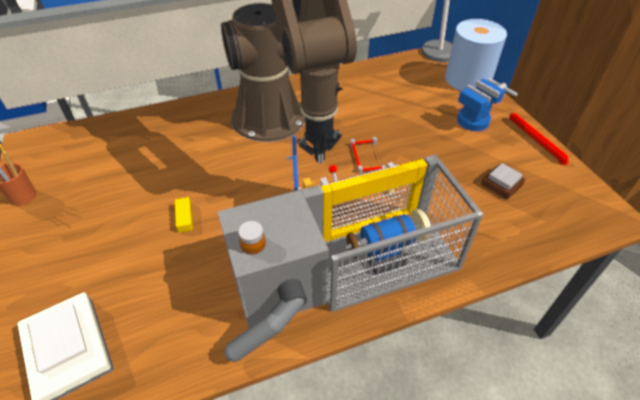

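View pics/wrist2.png

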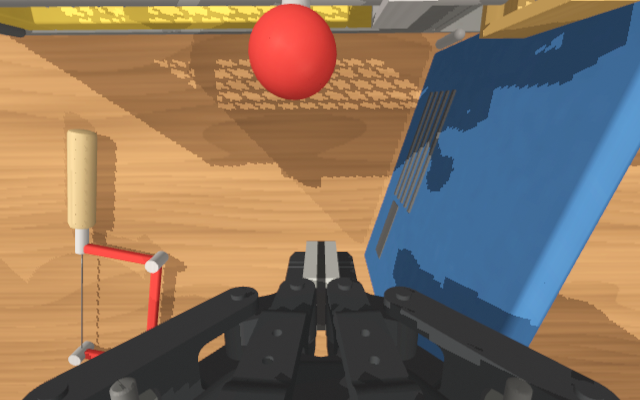

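```bash
python3 - <<'E'
import numpy as np
H=np.array([.608,-.073]);p=np.array([.491,.025])
for th,r in zip(np.linspace(1.8,0.1,14),np.linspace(.125,.185,14)):
    q=H+r*np.array([-np.sin(th),-np.cos(th)])+.018*np.array([-np.cos(th),np.sin(th)])
    print(round(th,2),q.round(3),"tool y,z",(-(q-p)[::-1]).round(3),np.linalg.norm(q).round(3));p=q
E
```

```text
1.8 [ 0.49  -0.027] tool y,z [0.052 0.001] 0.491
1.67 [ 0.481 -0.042] tool y,z [0.015 0.01 ] 0.483
1.54 [ 0.473 -0.059] tool y,z [0.017 0.008] 0.477
1.41 [ 0.468 -0.078] tool y,z [0.018 0.005] 0.474
1.28 [ 0.465 -0.097] tool y,z [0.02  0.003] 0.476
1.15 [ 0.466 -0.118] tool y,z [ 0.02 -0.  ] 0.48
1.02 [ 0.469 -0.138] tool y,z [ 0.021 -0.003] 0.489
0.88 [ 0.475 -0.159] tool y,z [ 0.021 -0.006] 0.501
0.75 [ 0.484 -0.179] tool y,z [ 0.02  -0.009] 0.516
0.62 [ 0.496 -0.198] tool y,z [ 0.019 -0.012] 0.534
0.49 [ 0.511 -0.215] tool y,z [ 0.018 -0.015] 0.555
0.36 [ 0.529 -0.231] tool y,z [ 0.016 -0.018] 0.577
0.23 [ 0.549 -0.244] tool y,z [ 0.013 -0.02 ] 0.601
0.1 [ 0.572 -0.255] tool y,z [ 0.011 -0.022] 0.626
```

drive_tool:
  commands:
    - [[0,0.025,0],0,1]
    - [[0,0.025,0],0,1]
    - [[0,0.015,0.01],0,1]
    - [[0,0.017,0.008],0,1]
    - [[0,0.018,0.005],0,1]
    - [[0,0.02,0.003],0,1]

```text
time: 3.98
tcp_pos: [0.4673, -0.0986, 0.198]
tool_rot: [0.708, -0.002, -0.706, -0.008]
wrist_force: [1.2, 0.3, -0.5]
opening: -0.002
```

drive_tool:
  commands:
    - [[0.001,0.02,0],0,1]
    - [[0.001,0.021,-0.003],0,1]
    - [[0.001,0.021,-0.006],0,1]
    - [[0.001,0.02,-0.009],0,1]
    - [[0.001,0.019,-0.012],0,1]

```text
time: 4.6
tcp_pos: [0.4959, -0.2049, 0.1961]
tool_rot: [0.71, -0.003, -0.704, -0.007]
wrist_force: [0.2, 0.7, 1.6]
opening: -0.004
```

```bash
python3 - <<'E'
from station import *
from h import *
for n in ["top","wrist"]:
    c=camera(n);cv2.imwrite(f"pics/{n}3.png",c["color"][:,:,::-1])
E
```

```text
(no output)
```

View pics/top3.png

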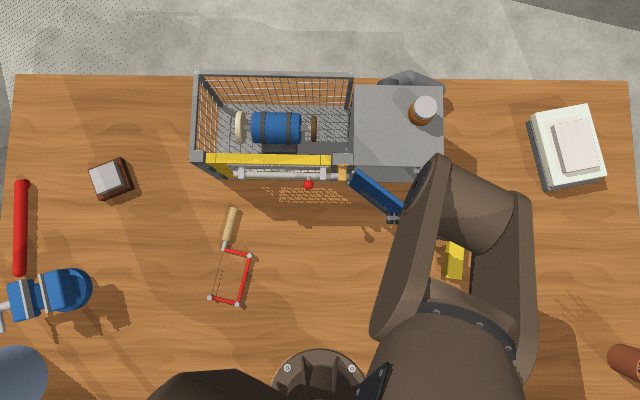

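View pics/wrist3.png

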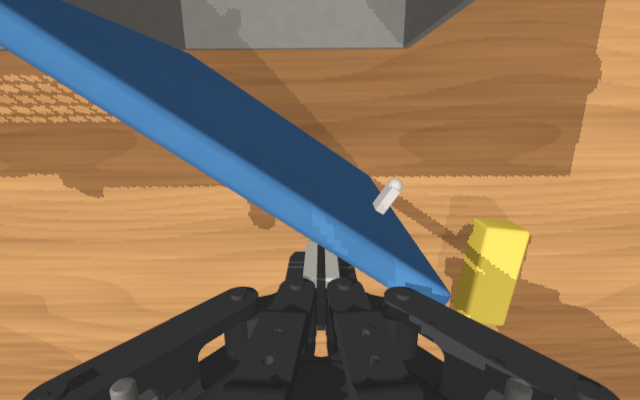

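drive_tool:
  commands:
    - [[0,0.018,-0.015],0,1]
    - [[0,0.016,-0.018],0,1]
    - [[0,0.013,-0.02],0,1]
    - [[0,0.008,-0.02],0,1]
    - [[0,0,-0.01],0,1]

```text
time: 5.32
tcp_pos: [0.5799, -0.2629, 0.1957]
tool_rot: [0.709, -0.003, -0.705, -0.008]
wrist_force: [-0.9, 0.6, 0.2]
opening: 0.002
```

drive_tool:
  commands:
    - [[0,0,-0.008],0,1]
    - [[0,0,-0.008],0,1]
    - [[0,0,-0.006],0,1]

```text
time: 5.7
tcp_pos: [0.5985, -0.2622, 0.1955]
tool_rot: [-0.706, 0.002, 0.708, 0.008]
wrist_force: [-49.3, -7.6, 29.2]
opening: 0.001
```

drive_tool:
  commands:
    - [[0,0,0.003],0,1]
    - [[0,0,0],0,1]
    - [[0,0,0],0,1]

```text
time: 6.08
tcp_pos: [0.5956, -0.2616, 0.1958]
tool_rot: [-0.706, 0.002, 0.708, 0.008]
wrist_force: [-0.1, -0.8, -0.0]
opening: 0.003
```

```bash
python3 - <<'E'
from station import *
from h import *
print(observe()["wrist_force"])
for n in ["top","wrist"]:
    c=camera(n);cv2.imwrite(f"pics/{n}4.png",c["color"][:,:,::-1])
E
```

```text
[-0.08772315 -0.79419169 -0.04602937]
```

View pics/wrist4.png

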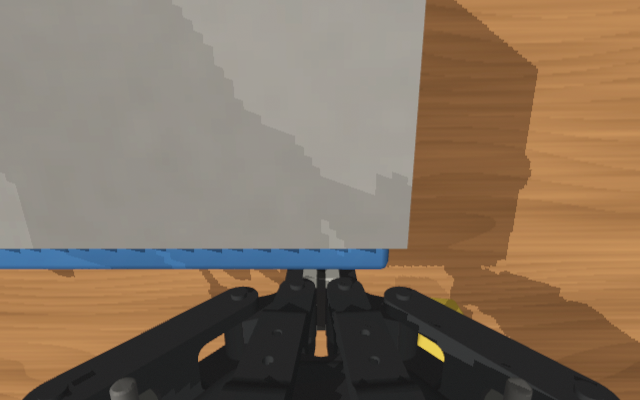

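drive_tool:
  commands:
    - [[0,0,0.04],0,1]
    - [[-0.05,0,0.02],0,1]
    - [[-0.06,0,0],0,1]
    - [[-0.03,-0.02,0],0,0.3]
    - [[0,-0.05,0],0,0.3]
    - [[0,-0.055,0],0,0.3]
    - [[0,-0.055,0],0,0.3]
    - [[0,-0.05,0],0,0.3]

```text
time: 7.18
tcp_pos: [0.5388, -0.0286, 0.343]
tool_rot: [0.707, -0.004, -0.707, -0.01]
wrist_force: [0.3, -0.0, 0.1]
opening: 0.702
```

drive_tool:
  commands:
    - [[0,-0.05,0.01],0,0.3]
    - [[0,0,0.03],0,0.3]
    - [[0,0,0],0,0.3]

```text
time: 7.55
tcp_pos: [0.4989, 0.0278, 0.3438]
tool_rot: [0.708, -0.002, -0.706, -0.009]
wrist_force: [-0.0, -0.8, 0.3]
opening: 0.698
```

```bash
python3 - <<'E'
from station import *
from h import *
s=observe();print(s["tcp_pos"],s["opening"]);print(Ro.from_quat(s["tool_rot"]).as_matrix().round(3))
for n in ["top","wrist","scene"]:
    c=camera(n);cv2.imwrite(f"pics/{n}5.png",c["color"][:,:,::-1]);np.savez(f"pics/{n}5.npz",**c)
E
```

```text
[0.49890123 0.02780472 0.3437948 ] 0.6981940531156421
[[ 0.003 -0.014 -1.   ]
 [ 0.01  -1.     0.014]
 [-1.    -0.01  -0.002]]
```

View pics/wrist5.png

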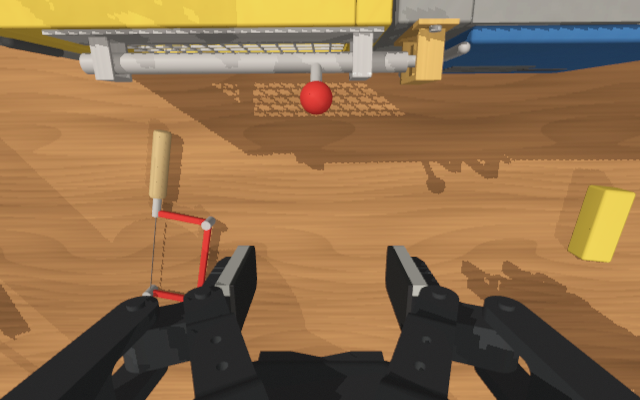

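View pics/top5.png

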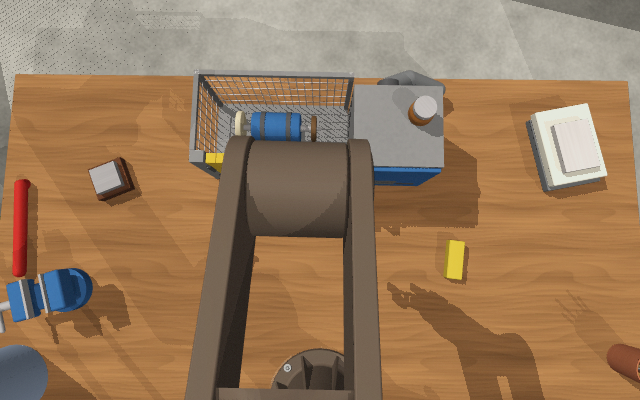

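View pics/scene5.png

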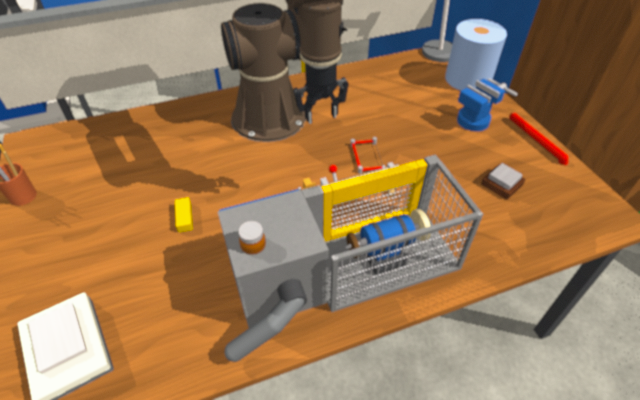

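```bash
python3 - <<'E'
from h import *
def red(c,box):
    hsv=cv2.cvtColor(c["color"],cv2.COLOR_RGB2HSV);m=(((hsv[...,0]<5)|(hsv[...,0]>174))&(hsv[...,1]>150)).astype(np.uint8)
    x0,x1,y0,y1=box;k=np.zeros_like(m);k[y0:y1,x0:x1]=m[y0:y1,x0:x1];return k
rays=[]
for n,box in [("wrist5",(280,350,70,125)),("scene5",(325,345,158,178)),("top0",(295,320,175,195))]:
    c=load(f"pics/{n}.npz");m=red(c,box);ct=max(cv2.findContours(m,0,2)[0],key=cv2.contourArea);(u,v),r=cv2.minEnclosingCircle(ct)
    a,b=onplane(c,[[u,v]],.235)[0],onplane(c,[[u,v]],.0)[0];print(n,u,v,r,a.round(4));rays.append((a,(b-a)/np.linalg.norm(b-a)))
for S in [(0,1),(0,1,2)]:
    A=sum(np.eye(3)-np.outer(rays[i][1],rays[i][1]) for i in S);B=sum((np.eye(3)-np.outer(rays[i][1],rays[i][1]))@rays[i][0] for i in S);print(np.linalg.solve(A,B).round(4))
c=load("pics/top5.npz");P=cloud(c);hsv=cv2.cvtColor(c["color"],cv2.COLOR_RGB2HSV)
m=(hsv[...,0]>95)&(hsv[...,0]<125)&(hsv[...,1]>120);m[:,:378]=0;m[:,445:]=0;m[:150]=0;m[200:]=0
# front top edge: brightness change between top and front face; use depth z
for u in range(380,442,6):
    v=np.where(m[:,u])[0];print(u,v.min(),v.max(),[ (round(float(P[k,u,0]),3),round(float(P[k,u,2]),3)) for k in v[:8:2]])
E
```

```text
wrist5 315.6216125488281 97.24324035644531 16.649499893188477 [0.5762 0.0309 0.235 ]
scene5 332.6052551269531 168.8157958984375 3.2413265705108643 [0.5791 0.033  0.235 ]
top0 307.9285583496094 184.07142639160156 5.015394687652588 [0.577  0.0316 0.235 ]
[0.5768 0.0324 0.2331]
[0.5771 0.0321 0.2334]
380 167 184 [(0.62, 0.234), (0.615, 0.236), (0.61, 0.234), (0.611, 0.206)]
386 167 184 [(0.62, 0.233), (0.616, 0.232), (0.611, 0.232), (0.611, 0.206)]
392 167 180 [(0.621, 0.232), (0.615, 0.235), (0.611, 0.233), (0.61, 0.211)]
398 167 184 [(0.62, 0.235), (0.615, 0.236), (0.611, 0.232), (0.611, 0.209)]
404 168 185 [(0.619, 0.232), (0.613, 0.235), (0.61, 0.226), (0.61, 0.199)]
410 168 185 [(0.618, 0.234), (0.614, 0.231), (0.61, 0.227), (0.61, 0.202)]
416 168 185 [(0.618, 0.235), (0.614, 0.233), (0.61, 0.23), (0.61, 0.203)]
422 168 182 [(0.619, 0.232), (0.614, 0.234), (0.609, 0.234), (0.609, 0.205)]
428 168 178 [(0.619, 0.234), (0.614, 0.232), (0.609, 0.232), (0.61, 0.204)]
434 168 175 [(0.619, 0.232), (0.614, 0.233), (0.61, 0.231), (0.61, 0.206)]
440 168 171 [(0.619, 0.235), (0.615, 0.232)]
```

drive_tool:
  commands:
    - [[0.02,-0.002,-0.04],0,0.4]
    - [[0.02,-0.002,-0.035],0,0.4]
    - [[0,0,0],0,0.4]
  force: 40

```text
time: 8.07
tcp_pos: [0.5808, 0.0282, 0.3032]
tool_rot: [0.709, -0.003, -0.705, -0.01]
wrist_force: [-0.3, 0.2, 0.2]
opening: 0.601
```

```bash
python3 - <<'E'
from station import *
from h import *
s=observe();print(s["tcp_pos"],rel(s,[.574,.0317,.212]).round(4))
c=camera("wrist");cv2.imwrite(f"pics/wrist6.png",c["color"][:,:,::-1])
E
```

```text
[0.58084573 0.02815949 0.30321975] [ 0.0912 -0.0025  0.0074]
```

View pics/wrist6.png

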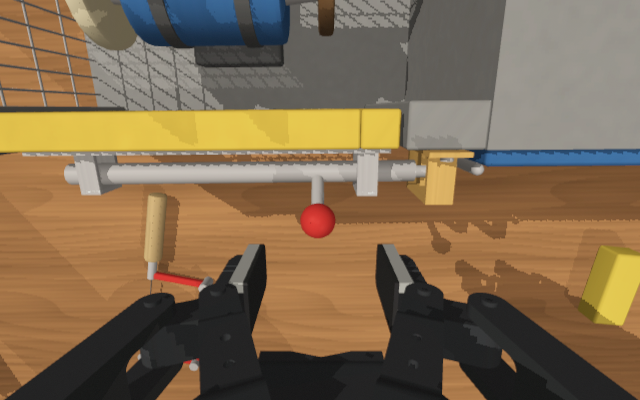

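drive_tool:
  commands:
    - [[0.03,-0.002,0.008],0,0.4]
    - [[0.03,0,0],0,0.4]
    - [[0.025,0,0],0,0.4]
    - [[0,0,0],0,0.4]

```text
time: 8.62
tcp_pos: [0.5723, 0.0295, 0.2196]
tool_rot: [0.71, -0.004, -0.704, -0.011]
wrist_force: [0.2, 0.2, 0.2]
opening: 0.6
```

```bash
python3 - <<'E'
from station import *
from h import *
s=observe();print(s["tcp_pos"],rel(s,[.574,.0317,.212]).round(4),s["wrist_force"])
c=camera("wrist");cv2.imwrite(f"pics/wrist7.png",c["color"][:,:,::-1])
E
```

```text
[0.57234183 0.02952159 0.21961238] [ 0.0076 -0.0021 -0.0015] [0.22457418 0.20113573 0.22503603]
```

View pics/wrist7.png

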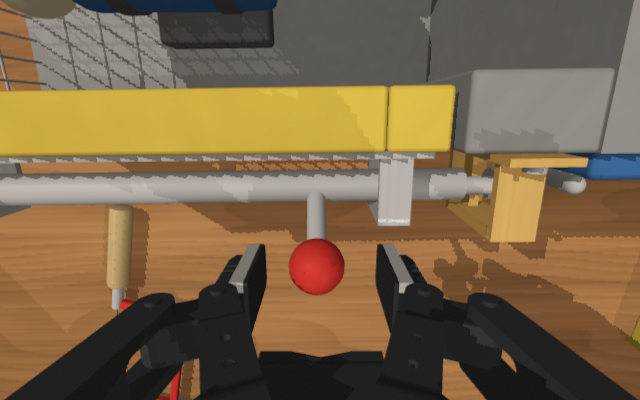

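drive_tool:
  commands:
    - [[0.007,-0.0015,-0.001],0,0.4]
    - [[0,0,0],0,0.6]
    - [[0,0,0],0,1]
    - [[0,0,0],0,1]
    - [[0,0,0],0,1]

```text
time: 9.3
tcp_pos: [0.5758, 0.031, 0.2169]
tool_rot: [0.713, -0.004, -0.702, -0.011]
wrist_force: [0.4, -0.4, -3.2]
opening: 0.249
```

drive_tool:
  commands:
    - [[-0.004,0,0],0,1]
    - [[-0.003,0,0],0,1]
    - [[0,0,0],0,1]

```text
time: 9.68
tcp_pos: [0.5757, 0.0312, 0.2239]
tool_rot: [0.712, -0.004, -0.702, -0.011]
wrist_force: [2.7, 1.8, -7.0]
opening: 0.25
```

```bash
python3 - <<'E'
from station import *
from h import *
s=observe();print(s["tcp_pos"],s["wrist_force"],s["opening"]);print(Ro.from_quat(s["tool_rot"]).as_matrix().round(3))
c=camera("wrist");cv2.imwrite(f"pics/wrist8.png",c["color"][:,:,::-1])
c=camera("scene");cv2.imwrite(f"pics/scene8.png",cv2.resize(c["color"][120:240,280:420,::-1],None,fx=5,fy=5,interpolation=cv2.INTER_CUBIC))
E
```

```text
[0.57566449 0.03118724 0.22391111] [ 2.66239455  1.7825702  -6.98437317] 0.2499034910161961
[[ 0.015 -0.022 -1.   ]
 [ 0.01  -1.     0.022]
 [-1.    -0.01  -0.015]]
```

View pics/wrist8.png

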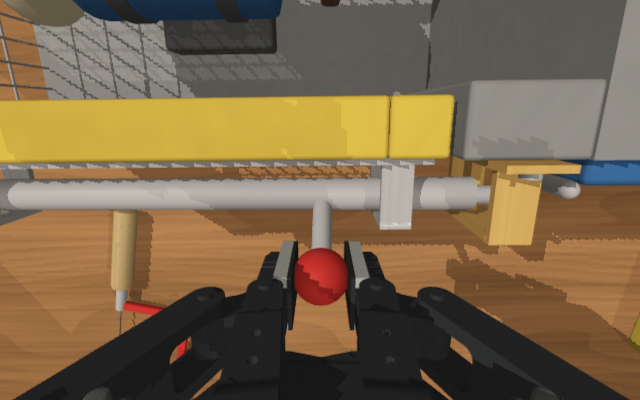

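View pics/scene8.png

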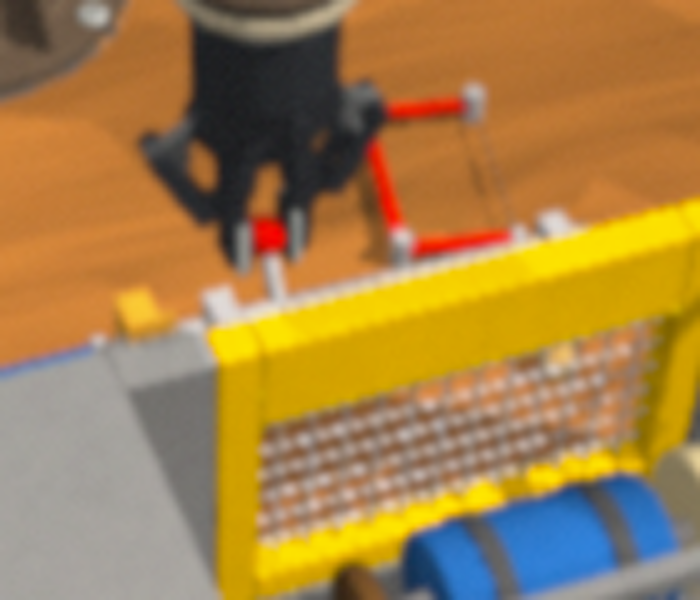

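drive_tool:
  commands:
    - [[0,-0.004,0],0,1]
    - [[0,-0.004,0],0,1]
    - [[0,0,0],0,1]

```text
time: 10.15
tcp_pos: [0.5757, 0.0391, 0.2236]
tool_rot: [0.712, -0.004, -0.702, -0.011]
wrist_force: [1.7, 1.7, -5.8]
opening: 0.251
```

drive_tool:
  commands:
    - [[0,-0.006,0],0,1]
    - [[0,-0.006,0],0,1]
    - [[0,-0.006,0],0,1]
    - [[0,-0.006,0],0,1]
    - [[0,0,0],0,1]

```text
time: 10.78
tcp_pos: [0.5759, 0.0649, 0.2236]
tool_rot: [0.712, -0.004, -0.702, -0.011]
wrist_force: [1.9, 1.2, -7.7]
opening: 0.248
```

```bash
python3 - <<'E'
from station import *
from h import *
s=observe();print(s["tcp_pos"],s["wrist_force"],s["opening"])
c=camera("wrist");cv2.imwrite(f"pics/wrist9.png",c["color"][:,:,::-1])
E
```

```text
[0.57593184 0.06493128 0.22358754] [ 1.92874751  1.17840178 -7.65413283] 0.24791422754297768
```

View pics/wrist9.png

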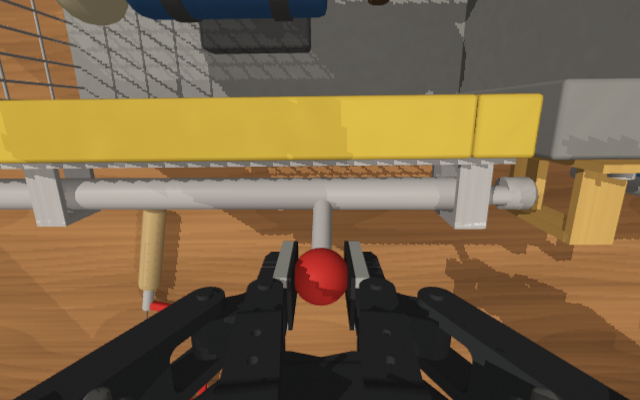

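drive_tool:
  commands:
    - [[0,-0.006,0],0,1]
    - [[0,-0.006,0],0,1]
    - [[0,-0.002,0],0,1]
    - [[0,0,0],0,1]
    - [[0,0,0],0,1]
    - [[0,0,0],0,1]
  force: 60

```text
time: 11.58
tcp_pos: [0.576, 0.0793, 0.2234]
tool_rot: [0.712, -0.005, -0.702, -0.011]
wrist_force: [2.0, -0.3, -8.0]
opening: 0.245
```

drive_tool:
  commands:
    - [[0,-0.0028,0.011],0.055,1]
    - [[0,-0.0028,0.011],0.055,1]
    - [[0,0,0],0,1]

```text
time: 11.95
tcp_pos: [0.5555, 0.0859, 0.2235]
tool_rot: [0.711, -0.044, -0.7, -0.051]
wrist_force: [2.7, -2.3, -10.6]
opening: 0.246
```

```bash
python3 - <<'E'
from station import *
from h import *
s=observe();print(s["tcp_pos"],s["wrist_force"],s["opening"])
c=camera("wrist");cv2.imwrite(f"pics/wrist10.png",c["color"][:,:,::-1])
E
```

```text
[0.55552299 0.0858979  0.22354713] [  2.71416578  -2.25937653 -10.63058369] 0.24594069553850365
```

View pics/wrist10.png

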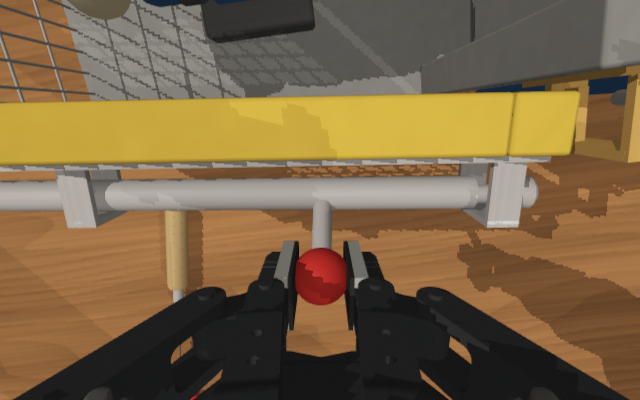

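drive_tool:
  commands:
    - [[0.0005,-0.0028,0.011],0.055,1]
    - [[0.0005,-0.0028,0.011],0.055,1]
    - [[0,-0.0028,0.011],0.055,1]
    - [[0,-0.0028,0.011],0.055,1]
    - [[0,0,0],0,1]
    - [[0,0,0],0,1]

```text
time: 12.75
tcp_pos: [0.519, 0.1046, 0.2228]
tool_rot: [0.703, -0.119, -0.689, -0.127]
wrist_force: [1.8, -1.8, -9.0]
opening: 0.245
```

```bash
python3 - <<'E'
from station import *
from h import *
s=observe();print(s["tcp_pos"],s["wrist_force"],s["opening"])
for n in ["wrist","top","scene"]:
    c=camera(n);cv2.imwrite(f"pics/{n}11.png",c["color"][:,:,::-1]);np.savez(f"pics/{n}11.npz",**c)
E
```

```text
[0.51898534 0.10461447 0.22280773] [ 1.8265051  -1.82340411 -9.00926728] 0.2451173461285692
```

View pics/wrist11.png

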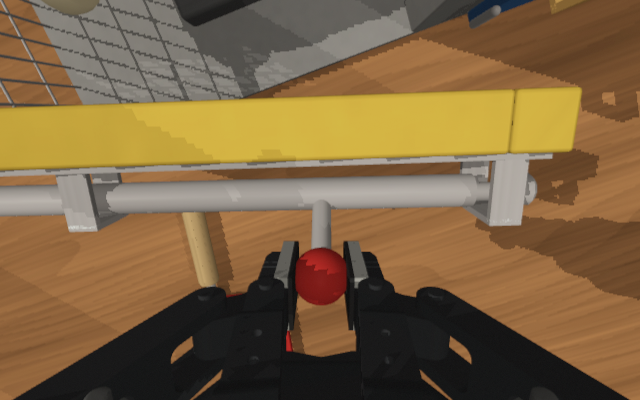

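View pics/top11.png

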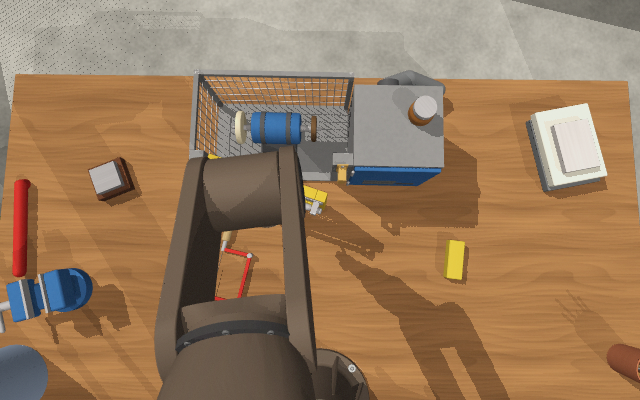

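View pics/scene11.png

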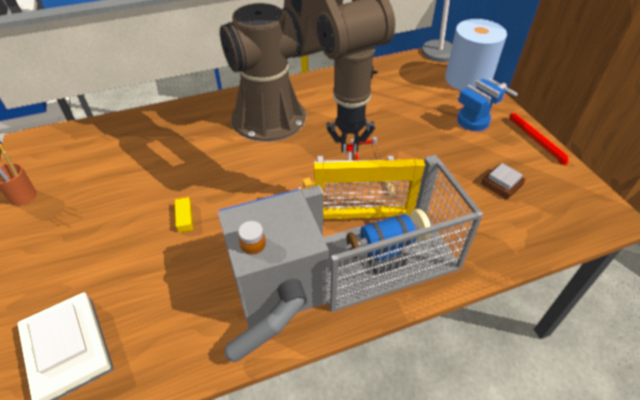

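```bash
python3 - <<'E'
from h import *
c=load("pics/wrist11.npz");P=cloud(c);hsv=cv2.cvtColor(c["color"],cv2.COLOR_RGB2HSV)
m=(hsv[...,0]>20)&(hsv[...,0]<32)&(hsv[...,1]>180)&(abs(P[...,2]-.235)<.004)
ys,xs=np.where(m);print(len(xs))
e=[]
for u in range(20,570,25):
    v=np.where(m[:,u])[0]
    if len(v)>10:e.append(onplane(c,[[u,v.max()]],.235)[0])
e=np.array(e);p=np.polyfit(e[:,1],e[:,0],1);print("slope angle",np.arctan(p[0]),"gate angle",np.arctan(p[0])+.0127, "ends",e[0],e[-1], "residual",np.abs(np.polyval(p,e[:,1])-e[:,0]).max())
# same for shut reference
c=load("pics/wrist5.npz")
# free corner
v=np.where(m.any(0))[0];u=v.max();vv=np.where(m[:,u-3])[0].max();F=onplane(load("pics/wrist11.npz"),[[u,vv]],.235)[0];print("free corner",F)
# shut free corner approx station (0,53)
S=np.array([.622+.053*.0127,-.073+.053]);print("opening",np.linalg.norm(F[:2]-S))
# ball from hinge distance along gate
g=e[-1,:2]-e[0,:2];g/=np.linalg.norm(g);H=np.array([.6265,.280])
c=load("pics/wrist11.npz");hs=cv2.cvtColor(c["color"],cv2.COLOR_RGB2HSV);mm=(((hs[...,0]<5)|(hs[...,0]>174))&(hs[...,1]>150)).astype(np.uint8);mm[:230]=0;mm[310:]=0;mm[:,:280]=0;mm[:,360:]=0
ct=max(cv2.findContours(mm,0,2)[0],key=cv2.contourArea);(a,b),r=cv2.minEnclosingCircle(ct);B=onplane(c,[[a,b]],.241)[0];print("ball",B,"slide",.248-(B[:2]-H)@g, "from free edge",(F[:2]-B[:2])@g,"shot: .052")
# door front top edge
c=load("pics/top11.npz");P=cloud(c)
for u in (360,400,436): print([(round(float(P[v,u,0]),3),round(float(P[v,u,2]),3)) for v in range(165,176,2)])
E
```

```text
1273Traceback (most recent call last):
  File "<stdin>", line 9, in <module>
IndexError: too many indices for array: array is 1-dimensional, but 2 were indexed
```

```bash
python3 - <<'E'
from h import *
c=load("pics/wrist11.npz");hsv=cv2.cvtColor(c["color"],cv2.COLOR_RGB2HSV)
m=((hsv[...,0]>20)&(hsv[...,0]<32)&(hsv[...,1]>170)&(hsv[...,2]>120));m[:85]=0;m[180:]=0
m=cv2.morphologyEx(m.astype(np.uint8),cv2.MORPH_OPEN,np.ones((9,9)))
e=np.array([onplane(c,[[u,np.where(m[:,u])[0].max()+.5]],.235)[0] for u in range(10,570,20)])
p=np.polyfit(e[:,1],e[:,0],1);print("gate angle",np.arctan(p[0])+.0127,"res",np.abs(np.polyval(p,e[:,1])-e[:,0]).max(),e[0],e[-1])
u=np.where(m.any(0))[0].max();F=onplane(c,[[u,np.where(m[:,u-4])[0].max()]],.235)[0];print("free corner",F)
S=np.array([.6227,-.020]);print("opening",np.linalg.norm(F[:2]-S))
g=e[-1,:2]-e[0,:2];g/=np.linalg.norm(g)
hs=hsv;mm=(((hs[...,0]<5)|(hs[...,0]>174))&(hs[...,1]>150)).astype(np.uint8);mm[:230]=0;mm[310:]=0;mm[:,:280]=0;mm[:,360:]=0
ct=max(cv2.findContours(mm,0,2)[0],key=cv2.contourArea);(a,b),r=cv2.minEnclosingCircle(ct);B=onplane(c,[[a,b]],.241)[0];print("ball",B,"slide",(F[:2]-B[:2])@g-.052)
c=load("pics/top11.npz");P=cloud(c)
for u in (365,400,436): print([(round(float(P[v,u,0]),3),round(float(P[v,u,2]),3)) for v in range(165,176,2)])
E
```

```text
gate angle 0.3278824396050715 res 0.00024173029197882556 [0.60423039 0.20849365 0.235     ] [0.53669091 0.00097559 0.235     ]
free corner [ 0.54298269 -0.01163568  0.235     ]
opening 0.08015492536019783
ball [0.51927775 0.10381626 0.241     ] slide 0.050447458730421106
[(0.623, 0.242), (0.62, 0.232), (0.615, 0.233), (0.611, 0.227), (0.612, 0.2), (0.611, 0.174)]
[(0.625, 0.238), (0.62, 0.234), (0.616, 0.235), (0.611, 0.232), (0.61, 0.214), (0.61, 0.183)]
[(0.624, 0.243), (0.621, 0.234), (0.617, 0.233), (0.612, 0.232), (0.609, 0.222), (0.644, 0.001)]
```

drive_tool:
  commands:
    - [[0,-0.0015,0.006],0.03,1]
    - [[0,0,0],0,1]
    - [[0,0,0],0,1]
    - [[0,0,0],0,1]

```text
time: 13.4
tcp_pos: [0.5146, 0.1077, 0.2227]
tool_rot: [0.701, -0.13, -0.687, -0.137]
wrist_force: [1.9, -2.3, -9.1]
opening: 0.246
```

```bash
python3 - <<'E'
from station import *
from h import *
s=observe();print(s["tcp_pos"],s["wrist_force"],s["opening"],np.abs(s["dq"]).max())
c=camera("wrist");cv2.imwrite("pics/wrist12.png",c["color"][:,:,::-1]);hsv=cv2.cvtColor(c["color"],cv2.COLOR_RGB2HSV)
m=((hsv[...,0]>20)&(hsv[...,0]<32)&(hsv[...,1]>170)&(hsv[...,2]>120));m[:85]=0;m[180:]=0
m=cv2.morphologyEx(m.astype(np.uint8),cv2.MORPH_OPEN,np.ones((9,9)))
e=np.array([onplane(c,[[u,np.where(m[:,u])[0].max()+.5]],.235)[0] for u in range(10,560,20)])
p=np.polyfit(e[:,1],e[:,0],1);print("gate angle",np.arctan(p[0])-.0127)
a=load("pics/top0.npz")["color"].astype(int);t=camera("top");b=t["color"].astype(int)
d=np.abs(a-b).max(2)>60
for n,(x0,x1,y0,y1) in dict(bar=(440,475,235,285),jar=(405,445,90,130),saw=(205,255,245,310)).items(): print(n,d[y0:y1,x0:x1].mean())
cv2.imwrite("pics/top12.png",t["color"][:,:,::-1])
E
```

```text
[0.51464496 0.1076788  0.22268788] [ 1.91123574 -2.2785135  -9.07085269] 0.2458701660594897 0.0057953483229362755
gate angle 0.32841256125567386
bar 0.0
jar 0.0
saw 0.20092307692307693
```

View pics/wrist12.png

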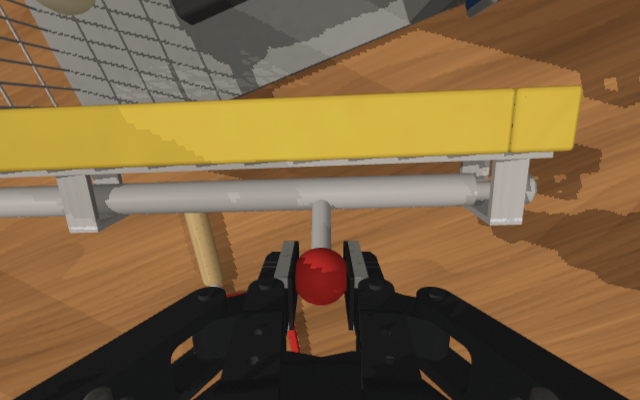

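```bash
python3 -c "
from station import *
print(hand_in())"
```

```text
the job is handed in; nothing more can be done
None
```

I pushed the blue door shut, lifted the bolt by its red knob and drew it back, then swung the gate open. I handed the job in at about 13.5 s, still gripping the knob.

- **Door:** its front measured flat and parallel to the cabinet at x ≈ 0.610 m, which is the shut position. I pressed it against its stop with a wrist force of about 50 N in x. The snap itself could not be read directly.
- **Bolt:** lifted about 7 mm, then drawn about 48 mm by tool travel; a check in the wrist camera gave about 50 mm. Every wrist reading at the end of a lift or draw move was under 11 N, so nothing suggested the bolt was forced on the lip.
- **Gate:** open 0.328 rad, about 98 mm at the free edge, held by the 60 N grip on the knob. The first check came out at 0.302 rad after I corrected a sign error in my angle sum, so I opened it a little further.
- **Jar and bar:** unchanged in the top view.
- **Saw frame:** the automatic picture comparison showed 20% changed pixels. I put this down to the arm covering part of it. Its visible corner had not moved in the picture taken just before the last 6 mm step, but I could not check the whole frame.
- **Wrist force:** sideways it read only about 3 N, less than the roughly 5 N I expected from the gate's spring. I did not find the reason.

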